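# Fit the T-shaped skate tool into its foam cutout

## Task

The T-shaped cutout in the foam of the open black tool tray still has its cut-out foam blank in it: lift the blank straight up out of the foam and lay it flat in the empty grey scrap tray. Then press the steel T-shaped skate tool into that cutout until it is level and fully home, its three sockets flush with the foam, and let go. Leave everything else where it is.

Things in the scene. Friction and masses are not known exactly. Their poses are not given: they have to be found in the camera images.
- ttool_mid (a point): T-shaped forged steel skate tool, about 0.22 kg, lying flat, faces alike. Point: on its stem where it is best gripped, half-way up (10 mm above the underside). x runs along the stem from crossbar to free end, y parallel to the crossbar, z up. Stem end at x = 62 mm. Bare stem, x -31 to 32 mm: 14 mm square bar, z -7 to 7 mm. The last 30 mm of each of the three ends is a round socket, diameter 20 mm.
- ttool_bar (a point): Middle of the tool's crossbar, 38 mm behind ttool_mid along -x, on the crossbar's axis (same height, same axes). The crossbar is 110 mm long, y = -55 to 55 mm; its middle 50 mm is the 14 mm square bar, top 3 mm lower than the sockets' tops.
- tray: Black open tool tray, fixed to the cart, 186 (x) by 256 mm (y), rim 52 mm high, filled with grey foam to 48 mm. Origin: centre of its underside. In the foam: the T-shaped cutout, the orange pick in a straight pocket at y = 54 mm and a row of bearings at y = 96 mm.
- cutout (a point): T-shaped cutout, 20 mm deep (foam surface 10 mm above this point, floor 10 mm below, 28 mm above the cart). Point and axes are those of ttool_mid with the tool home. At the three ends springy foam walls leave a 16 mm gap for the 20 mm sockets: the tool rests on them with its underside about 5 mm below the foam surface, then needs some 5 to 15 N in all, pushed straight down, to reach the floor and stay.
- notch (a point): Floor of the finger notches at both sides of the cutout's stem, 34 mm below the foam surface, 14 mm above the cart, straight below cutout (same axes). They are open from y = -38 to 38 mm and x = -20 to 20 mm, outer corners cut off by 8 mm; the stem of blank or tool passes between them along x.
- blank_mid (a point): T-shaped stiff foam blank, 30 g, grey like the foam, loose in the cutout (0.5 mm play). Point: on its stem between the finger notches, half-way up its 23 mm thickness; axes as for the tool. Stem and crossbar 15 mm wide; crossbar axis at x = -38 mm, 110 mm long; stem end at x = 62 mm. In the cutout its underside is 28 mm above the cart, its top 3 mm above the foam; free once raised 20 mm.
- scrap_in (a point): Centre of the inner floor of the empty grey scrap tray, an open box fixed to the cart, 210 mm (its x) by 180 mm (its y) outside, 34 mm high, walls 4 mm, floor 4 mm above the cart; z is up.
- pick: Shield pick with an orange plastic grip, 145 mm long, lying in its own straight pocket in the foam; leave alone. Origin at its underside.
- bowl: Grey ceramic bowl with bearings in it, 142 mm across, 52 mm high; leave alone. Origin at the centre of its underside.
- spacers: Upright stack of brass axle spacers, 19 mm across, 64 mm high; leave alone. Origin at the centre of its underside.
- wheel: Skate wheel lying flat, 62 mm across, 32 mm high; leave alone. Origin at the centre of its underside.
- plate: Purple aluminium skate plate, 217 x 78 mm, 22 mm high, lying flat; leave alone. Origin at its underside, x along it.
- cleaner: White bottle of bearing cleaner, 60 mm across, 160 mm high; leave alone. Origin at the centre of its underside.
There are look-alikes about, which are no part of the job. What is shaped like the part that bears ttool_mid but pink is not meant. What is shaped like the part that bears blank_mid but red or turquoise is not meant.

How it is judged:
On the way:
1. the blank lies in the scrap tray (horizontal distance between blank_mid and scrap_in below 0.065 m and z of blank_mid in the frame of scrap_in below 0.025 m), for 0.1 s.
At the end, for the whole second after the job is handed in: The tool is home in the cutout: within 4 mm sideways, at most 2 mm above its home height, level within 2 degrees, turned with the cutout within 3.4 degrees. The blank lies flat (within 8.6 degrees) on the scrap tray's floor, its mid point within 65 mm of the tray's centre. Both at rest (all of step 1 and horizontal distance between ttool_mid and cutout below 0.004 m and z of ttool_mid in the frame of cutout below 0.002 m and angle between the z axis of ttool_mid and the z axis of cutout, either way round below 0.035 rad and angle between the x axis of ttool_mid and the x axis of cutout, either way round below 0.06 rad and angle between the z axis of blank_mid and the z axis of scrap_in, either way round below 0.15 rad and linear speed of each of ttool, blank below 0.01 m/s); the robot touches nothing.
It fails at once if the blank is pried or dragged sideways while still in the foam (tilted over 20 degrees, or over 8 mm aside, before it is raised 12 mm) (horizontal distance between blank_mid and cutout below 0.045 m and z of blank_mid in the frame of cutout below 0.0135 m and (angle between blank_mid's own z axis and vertical above 0.35 rad or horizontal distance between blank_mid and cutout above 0.008 m)).
It fails at once if a bystander is moved more than 30 mm (distance of any of pick, bowl, spacers, wheel, plate, cleaner from where it was at the start of the episode above 0.03 m).
It also fails if it takes over 72 s, if anything falls off the work surface, if the arm or the gripper's body presses on something with over 40 N, if the wrist force passes 120 N, or if a joint passes its speed limit or range.

## Robot

A 6-joint arm with a two-finger parallel gripper is mounted at the origin on the work surface. World frame = base frame: x ahead of the robot, y to its left, z up, the work surface at z = 0. Lengths are in m, angles in rad, forces in N, time in s.
With the tool pointing down it reaches from about 0.25 to 0.775 m from the base axis. Payload 4 kg.
Tool frame: the origin (TCP) lies midway between the tips of the shut fingers; the grasp point (between the pads) lies 19 mm behind it; z points along the fingers, y is the line along which they close (so a half turn about z gives the same grasp; the last joint's range is limited). The gripper opens to 94 mm and grips with 3 to 60 N. Pads are 16 mm wide; open, the fingers measure 119 mm over their backs; the gripper's body (75 mm by 177 mm) begins 78 mm behind the grasp point.
Start: joints at [-1.345, 0.087, 1.371, -0, 1.684, -0.103], TCP at [0.178, -0.521, 0.206] pointing down, gripper open.
Joint ranges: [-3.1, 3.1], [-0.76, 2.03], [0.27, 2.55], [-1.08, 4.22], [0.17, 2.65], [-2.57, 2.57]. Speed limits (rad/s): [2.79, 2.79, 3.14, 3.14, 3.14, 3.14].

## Interface

Orientations are given as a 3x3 rotation matrix whose columns are the frame's x, y, z axes.
In Python, from plant import read_state, get_image, camera_model, ticket gives the robot as it stands. The module is installed in compiled form; this text tells all that it offers.
- The arm moves only by the shell command python3 -m inch 'ROWS' [FORCE]. ROWS is a JSON object of lists of equal length, an entry for each row: "slide": the shift along the tool's x, y, z as a fraction of full scale, a list of three; "roll": the turn about the tool's z as a fraction of full scale; "hand": the gripper's target within -1 to 1 (fully open at 1, half-way at 0, shut at -1). In form: {"slide": [[tx, ty, tz], ...], "roll": [roll, ...], "hand": [hand, ...]}. A call has 1 to 20 rows; each row is the pose to reach, as a shift and turn from the pose commanded when the call began, along the tool's axes at that moment, turning the shorter way round; what a row does not reach only later rows make up. Full scale, the value 1, is 0.3 m for a shift and 180 degrees for a turn. A row lasts 1/8 s, in which the tool goes at most 62.5 mm and 10.7 degrees, less where a joint would pass 70% of its speed; a pose out of reach is approached as far as the arm can. A call with a number of a shift or a turn outside -1 to 1 is refused whole. A call with a gripper value outside its range is refused whole. The fingers move at their own pace and stop on an object; FORCE is the grip in N (left out, the last holds). Time passes only in rows, so rows that repeat a pose let the fingers close. It gives the time, the measured TCP pose, the force, the opening and the grip force at its end, in the units of the state.
- read_state(): the state, without advancing time (a new reading comes with each control period).
- get_image(name): name is "scene" or "side" or "wrist"; returns (picture, depth): 420x560x3 uint8, red, green, blue; 420x560 float32, m along the optical axis (not along the pixel's ray), 0 where there is no reading.
- camera_model(name): a dict with "fx", "fy", "cx", "cy" (pixels), "pose" (4x4, takes a point from camera to world coordinates). Camera axes: x right, y up, looking along -z (the intrinsics and any distortion apply to the point x, -y, -z); pixel columns grow to the right and rows downward; lengths in m; the calibration is good to about 2 mm. A picture is of the moment at which its call begins: read the wrist's pose just before it. camera_model takes no time and is no camera call; for the wrist camera it gives the pose at the moment of the call.
- ticket.finish_job(): hands the job in; it is judged then, once.
The state is a dict: "clock": time; "qpos": joint angles; "joint_velocities": joint speeds; "joint_efforts": joint torques, N m; "position": TCP position; "ee_rot": TCP orientation; "wrist_force": force on the tool from outside, world axes, zero at the start; "wrist_torque": the same for the moment, N m; "gripper_width": opening from 0.0 (shut) to 1.0 (fully open); "gripper_force": force on a finger pad.
Only numpy, scipy, OpenCV 4.12 (cv2) and the standard library are available. Lean on these libraries where they do the work, as an engineer would, in place of code of your own. Each camera call takes 0.05 s, during which the arm holds its last target. There are 200 camera calls.

## Working session

There is one attempt and no reset: what is moved stays moved. The work goes in short steps, Python scripts to look and compute and a shell command to move; the robot and the scene stay as the last step left them, time stands still between calls to the robot, and variables do not carry over. Pictures are saved under pics/ and viewed, at most 10 in all, crops included, and the job is handed in when it is done.

```bash
mkdir -p pics; cat > h.py <<'E'
import numpy as np, cv2
from plant import read_state, get_image, camera_model, ticket
def cap(n):
    m=camera_model(n); im,d=get_image(n); return im,d,m
def world(d,m):
    v,u=np.mgrid[:d.shape[0],:d.shape[1]]
    P=np.stack([(u-m['cx'])/m['fx']*d,-(v-m['cy'])/m['fy']*d,-d],-1)
    T=np.array(m['pose']); return P@T[:3,:3].T+T[:3,3]
def save(n,im): cv2.imwrite('pics/'+n,im[...,::-1])
E
python3 - <<'E'
from h import *
s=read_state(); print(s['clock'],s['position'],s['ee_rot'],s['wrist_force'],s['gripper_width'])
for n in ('scene','side'):
    im,d,m=cap(n); save(n+'.png',im); np.savez(n+'.npz',im=im,d=d,W=world(d,m)); print(n,{k:np.round(v,3) for k,v in m.items()})
E
```

```text
0.0 [ 0.17746595 -0.51998467  0.20431843] [[ 9.46439297e-01  3.22881460e-01 -4.69780104e-04]
 [ 3.22881702e-01 -9.46436857e-01  2.16404844e-03]
 [ 2.54113917e-04 -2.19982389e-03 -9.99997548e-01]] [-0.46039111 -0.31654205  0.82381303] 1.001921775812994
scene {'fx': np.float64(390.652), 'fy': np.float64(390.652), 'cx': np.float64(277.796), 'cy': np.float64(209.411), 'pose': array([[-0.634, -0.554,  0.539,  0.999],
       [ 0.773, -0.471,  0.424,  0.371],
       [ 0.019,  0.686,  0.727,  0.718],
       [ 0.   ,  0.   ,  0.   ,  1.   ]])}
side {'fx': np.float64(382.517), 'fy': np.float64(382.517), 'cx': np.float64(276.188), 'cy': np.float64(210.642), 'pose': array([[-0.976,  0.113, -0.189,  0.324],
       [-0.22 , -0.512,  0.83 ,  0.898],
       [-0.003,  0.851,  0.525,  0.631],
       [ 0.   ,  0.   ,  0.   ,  1.   ]])}
```

View pics/scene.png

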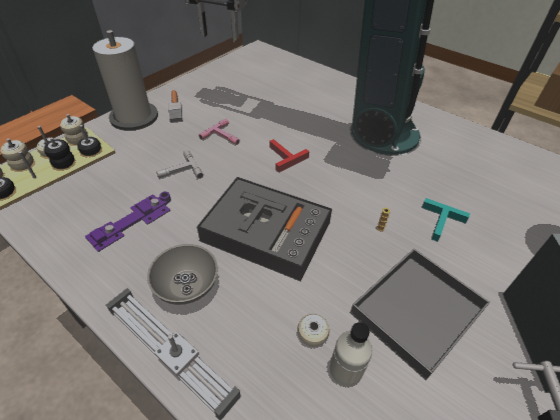

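Scene: steel T at (182,167), with a pink look-alike at (218,131). The grey blank is in the tray at (262,210), with red (288,153) and turquoise (445,213) look-alikes. The empty scrap tray is at (420,308). Next I'll get rough positions, then look with the wrist camera.

```bash
python3 - <<'E'
from h import *
z=np.load('scene.npz');W=z['W'];im=z['im']
def q(u,v): return np.round(np.median(W[v-1:v+2,u-1:u+2].reshape(-1,3),0),3)
for n,p in dict(toolj=(188,166),blank=(266,211),scrap=(420,308),spac=(385,213),bottle=(360,330),wheel=(313,330),bowl=(185,280),plate=(130,220),tl=(240,182),tr=(330,210),br=(300,270),bl=(201,236),table=(250,330)).items(): print(n,p,q(*p))
# scrap inner floor
m=(W[...,0]>-1); 
big=cv2.resize(im[120:280,150:340],None,fx=4,fy=4,interpolation=cv2.INTER_CUBIC)[:600]; save('crop1.png',big)
# tool points
f=q(188,166); M=(np.hypot(W[...,0]-f[0],W[...,1]-f[1])<.09)&(W[...,2]>.008)&(W[...,2]<.03)
v,u=np.nonzero(M); print('tool px',u.min(),u.max(),v.min(),v.max(),len(u),W[M].mean(0),W[M].min(0),W[M].max(0))
r=W[(W[...,2]>.026)&(W[...,2]<.04)]; f=q(420,308); r=r[np.hypot(r[:,0]-f[0],r[:,1]-f[1])<.16]
rc=cv2.minAreaRect((r[:,:2]*1000).astype(np.float32)); print('scrap',rc)
r=W[(W[...,2]>.044)&(W[...,2]<.058)]; f=q(266,211); r=r[np.hypot(r[:,0]-f[0],r[:,1]-f[1])<.2]
r=r[(np.abs(r[:,0]-f[0])<.2)]; print('tray',cv2.minAreaRect((r[:,:2]*1000).astype(np.float32)))
E
```

```text
toolj (188, 166) [ 0.509 -0.332  0.012]
blank (266, 211) [ 0.519 -0.042  0.041]
scrap (420, 308) [0.496 0.352 0.005]
spac (385, 213) [0.362 0.185 0.064]
bottle (360, 330) [0.7   0.302 0.16 ]
wheel (313, 330) [0.688 0.218 0.033]
bowl (185, 280) [ 0.764 -0.055  0.021]
plate (130, 220) [ 0.731 -0.291  0.01 ]
tl (240, 182) [ 0.491 -0.152  0.048]
tr (330, 210) [0.425 0.077 0.052]
br (300, 270) [0.601 0.122 0.04 ]
bl (201, 236) [ 0.662 -0.115  0.024]
table (250, 330) [0.752 0.116 0.001]
tool px 156 202 150 177 400 [ 0.52296393 -0.33998477  0.01637162] [ 0.46916037 -0.38646807  0.0081122 ] [ 0.5878365  -0.27854357  0.02316043]
scrap ((505.08917236328125, 349.35919189453125), (180.10794067382812, 212.13340759277344), 81.64053344726562)
tray ((580.0366821289062, -13.401779174804688), (265.2147216796875, 257.3330993652344), 14.468424797058105)
```

View pics/crop1.png

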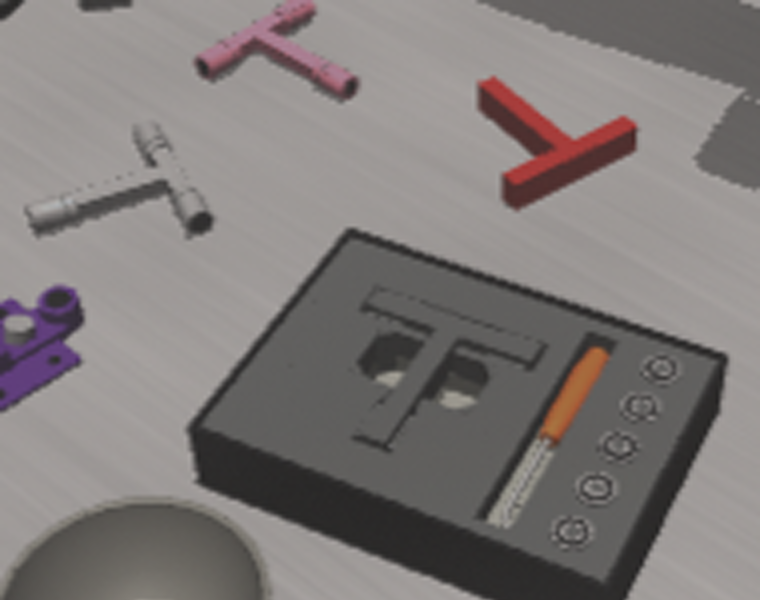

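Confirmed in the crop: the steel T is at (120,185), and the grey blank is in the cutout between the notches at (430,350). Moving towards the tool for a close look.

```bash
python3 -m inch '{"slide":[[0.97,-0.2,-0.2],[0.97,-0.2,-0.2],[0.97,-0.2,-0.2],[0.97,-0.2,-0.2],[0.97,-0.2,-0.2],[0.97,-0.2,-0.2]],"roll":[0,0,0,0,0,0],"hand":[1,1,1,1,1,1]}' 20
python3 - <<'E'
from h import *
s=read_state(); T=np.eye(4);T[:3,:3]=s['ee_rot'];T[:3,3]=s['position']
m=camera_model('wrist'); print(np.round(np.linalg.inv(T)@m['pose'],3),m['fx'],m['cx'],m['cy'])
P=np.array([[.525,-.335,.02],[.53,-.045,.05]])
Q=(P-np.array(m['pose'])[:3,3])@np.array(m['pose'])[:3,:3]; print(m['cx']+m['fx']*Q[:,0]/-Q[:,2], m['cy']-m['fy']*Q[:,1]/-Q[:,2])
E
```

```text
clock: 0.85
position: [0.4364, -0.3677, 0.2657]
ee_rot: [[0.945, 0.328, 0.001], [0.328, -0.945, 0.0], [0.001, 0.0, -1.0]]
wrist_force: [-0.2, -0.8, 0.1]
gripper_width: 1.002
gripper_force: 0.0
[[ 0.001  0.961  0.278  0.081]
 [ 1.    -0.001 -0.    -0.   ]
 [-0.     0.278 -0.961 -0.178]
 [ 0.     0.     0.     1.   ]] 333.36134580317173 277.95639021834717 205.71248961334368
[276.54348685  14.98477438] [97.98986667 -3.98630146]
```

```bash
cat >> h.py <<'E'
from scipy.optimize import least_squares
from scipy.spatial import cKDTree
def ortho(im,m,z,c,half,res=.0005):
    """rectify plane height z to a top view: +x world down... rows = x, cols = y"""
    n=int(2*half/res); g=(np.arange(n)-n/2)*res
    X,Y=np.meshgrid(c[0]+g,c[1]+g,indexing='ij'); P=np.stack([X,Y,0*X+z],-1)
    T=np.array(m['pose']); Q=(P-T[:3,3])@T[:3,:3]
    u=m['cx']+m['fx']*Q[...,0]/-Q[...,2]; v=m['cy']-m['fy']*Q[...,1]/-Q[...,2]
    return cv2.remap(im,u.astype(np.float32),v.astype(np.float32),cv2.INTER_LINEAR)
E
python3 - <<'E'
from h import *
im,d,m=cap('wrist'); save('w1.png',im); W=world(d,m); np.savez('w1.npz',im=im,d=d,W=W,pose=m['pose'])
c=(.525,-.335)
M=(np.hypot(W[...,0]-c[0],W[...,1]-c[1])<.1)&(W[...,2]>.006)&(W[...,2]<.03)
p=W[M]; print(len(p),p.min(0),p.max(0))
tb=W[(np.abs(W[...,2])<.006)]; print('table z',np.median(tb[:,2]), 'tool z pct',np.percentile(p[:,2],[5,50,90,98]))
o=ortho(im,m,.012,c,.11,.0004); save('o1.png',o)
E
```

```text
2313 [ 0.46339492 -0.38642277  0.00806458] [ 0.58776455 -0.27956226  0.02175689]
table z -0.0007376046085459387 tool z pct [0.01270131 0.01640001 0.01886158 0.01973554]
```

View pics/o1.png

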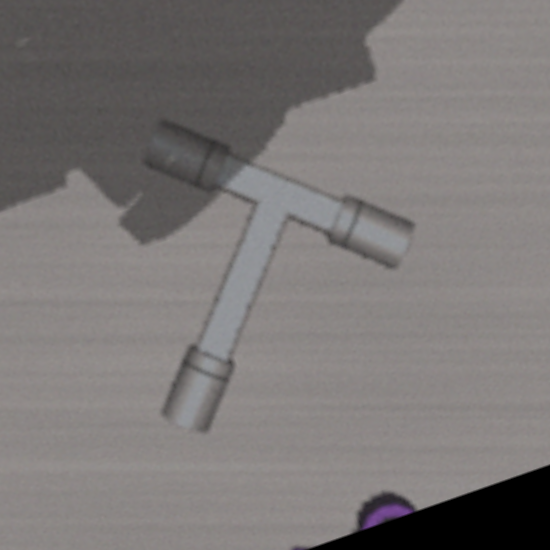

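The top view shows the steel T clearly: crossbar middle at (272,192), stem end at (187,428), i.e. x axis about -20° in world. Fitting its outline, then moving over the tray.

```bash
cat >> h.py <<'E'
def shape(tool=True,s=.001):
    g=lambda a,b,c,e:np.stack(np.meshgrid(np.arange(a,b+s/2,s),np.arange(c,e+s/2,s)),-1).reshape(-1,2)
    if tool: L=[g(-.045,.032,-.007,.007),g(.032,.062,-.010,.010),g(-.045,-.031,-.025,.025),g(-.048,-.028,-.055,-.025),g(-.048,-.028,.025,.055)]
    else: L=[g(-.0305,.062,-.0075,.0075),g(-.0455,-.0305,-.055,.055)]
    return np.unique(np.round(np.concatenate(L),4),axis=0)
def fitT(xy,x0,tool=True):
    S=shape(tool); t=cKDTree(xy)
    def f(q):
        R=np.array([[np.cos(q[2]),-np.sin(q[2])],[np.sin(q[2]),np.cos(q[2])]])
        a=S@R.T+q[:2]; b=(xy-q[:2])@R
        return np.r_[np.minimum(t.query(a)[0],.004)/np.sqrt(len(S)),np.minimum(cKDTree(S).query(b)[0],.004)/np.sqrt(len(xy))]*1e3
    r=least_squares(f,x0,diff_step=1e-3,x_scale=[.01,.01,.1]); return r.x,r.cost
E
python3 - <<'E'
from h import *
z=np.load('w1.npz');W=z['W']; c=(.525,-.335)
for zl in (.009,.012):
    M=(np.hypot(W[...,0]-c[0],W[...,1]-c[1])<.1)&(W[...,2]>zl)&(W[...,2]<.03)
    print(zl,fitT(W[M][:,:2],[.528,-.349,-.35]))
s=read_state();R=np.array(s['ee_rot']); print((np.array([.50,-.055,.26])-s['position'])@R/.3)
E
```

```text
0.009 (array([ 0.52911161, -0.34849376, -0.38550387]), np.float64(0.3364725970991913))
0.012 (array([ 0.52896041, -0.34845822, -0.38605897]), np.float64(0.369807912913735))
[ 0.54692957 -0.91792364  0.01690322]
```

```bash
python3 -m inch '{"slide":[[0.68,-0.92,0.22],[0.68,-0.92,0.22],[0.68,-0.92,0.22],[0.68,-0.92,0.22],[0.68,-0.92,0.22],[0.68,-0.92,0.22],[0.68,-0.92,0.22],[0.68,-0.92,0.22]],"roll":[0,0,0,0,0,0,0,0],"hand":[1,1,1,1,1,1,1,1]}'
python3 - <<'E'
from h import *
im,d,m=cap('wrist'); save('w2.png',im); W=world(d,m); np.savez('w2.npz',im=im,d=d,W=W,pose=m['pose'])
c=(.535,-.045)
o=ortho(im,m,.051,c,.1,.0004); save('o2.png',o)
P=W[(np.hypot(W[...,0]-c[0],W[...,1]-c[1])<.08)]
h,e=np.histogram(P[:,2],np.arange(.0,.06,.001)); print(list(zip(np.round(e[h>200],3),h[h>200])))
E
```

```text
clock: 1.9
position: [0.537, -0.0444, 0.1992]
ee_rot: [[0.947, 0.321, -0.001], [0.321, -0.947, -0.001], [-0.001, 0.001, -1.0]]
wrist_force: [0.3, 0.4, -0.2]
gripper_width: 1.001
gripper_force: 0.0Traceback (most recent call last):
  File "<stdin>", line 6, in <module>
IndexError: boolean index did not match indexed array along axis 0; size of axis is 60 but size of corresponding boolean axis is 59
```

View pics/o2.png

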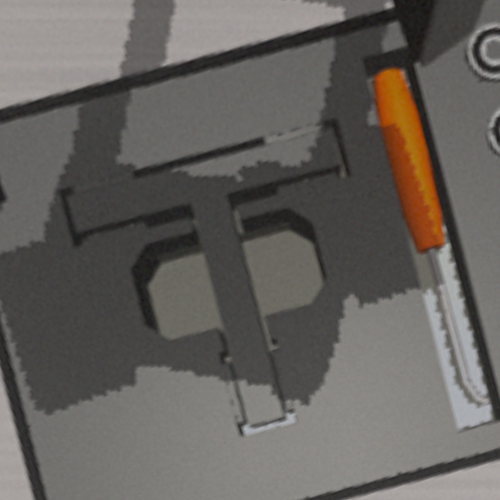

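The view shows the blank in the T cutout: crossbar ends near (70,215) and (342,150), stem end near (265,415), and notches on both sides at (180,295) and (280,265). Fitting it with depth.

```bash
python3 - <<'E'
from h import *
z=np.load('w2.npz');W=z['W']; c=(.535,-.045)
N=(np.hypot(W[...,0]-c[0],W[...,1]-c[1])<.075)
P=W[N]
h,e=np.histogram(P[:,2],np.arange(.0,.06,.001)); print([(round(a,3),b) for a,b in zip(e,h) if b>200])
for zl in (.0492,.0497):
    M=N&(W[...,2]>zl)&(W[...,2]<.056); print(zl,M.sum(),fitT(W[M][:,:2],[.539,-.039,.245],False))
nt=P[(P[:,2]<.02)&(P[:,2]>.008)][:,:2]; print('notch rect',cv2.minAreaRect((nt*1000).astype(np.float32)))
h=np.zeros((250,250),np.uint8)
a=W[(W[...,2]>.045)&(W[...,2]<.06)&(np.hypot(W[...,0]-c[0],W[...,1]-c[1])<.1)]
h=np.zeros((500,500));n=h.copy();i=((a[:,0]-c[0])/.0004+250).astype(int);j=((a[:,1]-c[1])/.0004+250).astype(int)
np.add.at(h,(i,j),a[:,2]);np.add.at(n,(i,j),1)
h=cv2.GaussianBlur(h,(0,0),2)/np.maximum(cv2.GaussianBlur(n,(0,0),2),1e-3)
o=cv2.applyColorMap(np.clip((h-.045)/.009*255,0,255).astype(np.uint8),cv2.COLORMAP_JET)
# overlay fit
q=fitT(W[N&(W[...,2]>.0495)&(W[...,2]<.056)][:,:2],[.539,-.039,.245],False)[0]
o2=cv2.imread('pics/o2.png')
for k in (o,o2):
  R=np.array([[np.cos(q[2]),-np.sin(q[2])],[np.sin(q[2]),np.cos(q[2])]])
  T=np.array([[-.0455,-.055],[-.0455,.055],[-.0305,.055],[-.0305,.0075],[.062,.0075],[.062,-.0075],[-.0305,-.0075],[-.0305,-.055]])@R.T+q[:2]
  px=((T-c)/.0004+250)[:,::-1].round().astype(np.int32); cv2.polylines(k,[px],True,(255,255,255),1)
cv2.imwrite('pics/o3.png',cv2.resize(np.hstack([o,o2]),(800,400)))
E
```

```text
[(np.float64(0.012), np.int64(464)), (np.float64(0.013), np.int64(721)), (np.float64(0.014), np.int64(235)), (np.float64(0.045), np.int64(549)), (np.float64(0.046), np.int64(3317)), (np.float64(0.047), np.int64(4953)), (np.float64(0.048), np.int64(1582)), (np.float64(0.049), np.int64(942)), (np.float64(0.05), np.int64(1470)), (np.float64(0.051), np.int64(380))]
0.0492 2701 (array([ 0.5444978 , -0.05302759,  0.23931329]), np.float64(0.3642847798275708))
0.0497 2255 (array([ 0.54448713, -0.05283738,  0.23876221]), np.float64(0.3002968420297842))
notch rect ((541.9926147460938, -53.92595291137695), (37.845062255859375, 76.1891860961914), 14.549840927124023)
```

View pics/o3.png

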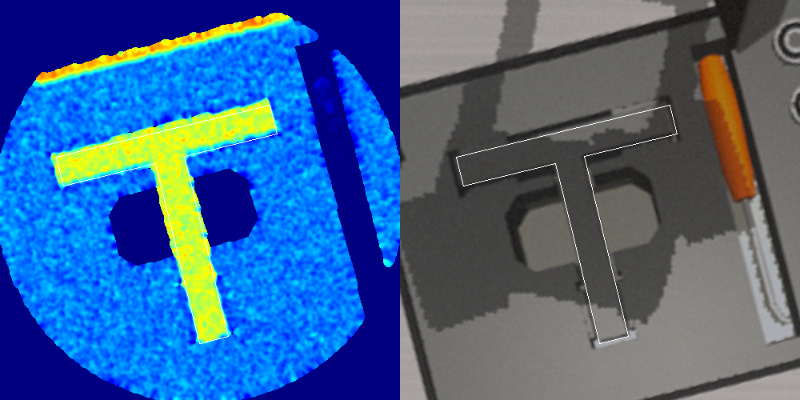

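The fit sits on the blank: blank_mid is at about (0.544, -0.053), yaw 0.239. Notch centres agree. Aligning above it and narrowing the fingers.

```bash
python3 -m inch '{"slide":[[0.013,0.035,0.2],[0.013,0.035,0.26],[0.013,0.035,0.26],[0.013,0.035,0.26],[0.013,0.035,0.26]],"roll":[0.028,0.028,0.028,0.028,0.028],"hand":[-0.28,-0.28,-0.28,-0.28,-0.28]}' 12
python3 - <<'E'
from h import *
s=read_state();R=np.array(s['ee_rot']); print(s['position'],np.arctan2(R[1,0],R[0,0]),(np.array([.544,-.053,.021])-s['position'])@R/.3)
E
```

```text
clock: 2.58
position: [0.5459, -0.0516, 0.1238]
ee_rot: [[0.971, 0.239, 0.004], [0.239, -0.971, -0.001], [0.004, 0.002, -1.0]]
wrist_force: [-0.5, -0.0, -0.3]
gripper_width: 0.506
gripper_force: 0.0
[ 0.54588005 -0.05160662  0.12384661] 0.24122557551224408 [-0.00846312  0.00240674  0.34279785]
```

```bash
python3 -m inch '{"slide":[[-0.006,0.002,0],[-0.006,0.002,0],[-0.006,0.002,0]],"roll":[0,0,0],"hand":[-0.28,-0.28,-0.28]}'
python3 - <<'E'
from h import *
im,d,m=cap('wrist'); W=world(d,m); c=(.544,-.053)
N=(np.hypot(W[...,0]-c[0],W[...,1]-c[1])<.085)&(W[...,2]<.056)
z=W[N][:,2]; fo=np.median(z[(z>.043)&(z<.0495)]); print('foam',fo)
M=N&(W[...,2]>fo+.0018)
# drop tray rim by T region
b=W[M][:,:2]; r=cKDTree(shape(False)); a=.239; R=np.array([[np.cos(a),-np.sin(a)],[np.sin(a),np.cos(a)]])
b=b[r.query((b-c)@R)[0]<.006]; print(len(b),fitT(b,[.544,-.053,.239],False))
s=read_state();R=np.array(s['ee_rot']); print(s['position'],s['gripper_width'],np.arctan2(R[1,0],R[0,0]))
E
```

```text
clock: 2.95
position: [0.5431, -0.0523, 0.1216]
ee_rot: [[0.971, 0.239, 0.0], [0.239, -0.971, -0.0], [0.0, 0.0, -1.0]]
wrist_force: [-0.8, -1.2, -0.7]
gripper_width: 0.357
gripper_force: 0.0
foam 0.04725275423592576
3453 (array([ 0.54457075, -0.05307629,  0.24054011]), np.float64(1.6687414572160904))
[ 0.54305759 -0.05234039  0.12153944] 0.3612074657060958 0.24098802134528116
```

```bash
python3 -m inch '{"slide":[[0.004,0.003,0.1],[0.004,0.003,0.2],[0.004,0.003,0.26],[0.004,0.003,0.3],[0.004,0.003,0.335],[0.004,0.003,0.335],[0.004,0.003,0.335]],"roll":[0,0,0,0,0,0,0],"hand":[-0.28,-0.28,-0.28,-0.28,-0.28,-0.28,-0.28]}'
```

```text
clock: 3.88
position: [0.5451, -0.0531, 0.0218]
ee_rot: [[0.971, 0.239, 0.002], [0.239, -0.971, -0.0], [0.001, 0.001, -1.0]]
wrist_force: [0.1, -0.6, 0.1]
gripper_width: 0.364
gripper_force: 0.0
```

Clear, no contact. Closing, and then lifting straight up.

```bash
python3 -m inch '{"slide":[[0,0,0],[0,0,0],[0,0,0],[0,0,0],[0,0,0],[0,0,0]],"roll":[0,0,0,0,0,0],"hand":[-1,-1,-1,-1,-1,-1]}' 12
```

```text
clock: 4.62
position: [0.5448, -0.0531, 0.0215]
ee_rot: [[0.971, 0.238, 0.001], [0.238, -0.971, -0.0], [0.001, 0.001, -1.0]]
wrist_force: [-0.4, -0.8, 4.1]
gripper_width: 0.16
gripper_force: 12.0
```

```bash
python3 -m inch '{"slide":[[0,0,-0.03],[0,0,-0.06],[0,0,-0.1],[0,0,-0.14],[0,0,-0.2],[0,0,-0.3],[0,0,-0.4],[0,0,-0.4],[0,0,-0.4]],"roll":[0,0,0,0,0,0,0,0,0],"hand":[-1,-1,-1,-1,-1,-1,-1,-1,-1]}'
python3 - <<'E'
from h import *
s=read_state();R=np.array(s['ee_rot']); print(s['position'])
im,d,m=cap('scene'); W=world(d,m); np.savez('s2.npz',W=W,im=im)
# blank in air
P=W[(np.hypot(W[...,0]-.5445,W[...,1]+.053)<.09)&(W[...,2]>.11)&(W[...,2]<.155)]; print(len(P),P.min(0),P.max(0))
f=(.496,.352); r=W[(W[...,2]>.028)&(W[...,2]<.04)]; r=r[np.hypot(r[:,0]-.5,r[:,1]-.35)<.16]
print(cv2.minAreaRect((r[:,:2]*1000).astype(np.float32)))
im2,_,_=cap('wrist'); save('w4.png',np.hstack([cv2.resize(im2,(400,300)),cv2.resize(im,(400,300))]))
E
```

```text
clock: 5.75
position: [0.5439, -0.0529, 0.1403]
ee_rot: [[0.971, 0.239, -0.001], [0.239, -0.971, 0.0], [-0.001, -0.0, -1.0]]
wrist_force: [-0.1, -0.3, -1.0]
gripper_width: 0.159
gripper_force: 12.0
[ 0.54394569 -0.05287828  0.14028597]
149 [ 0.48809531 -0.11267902  0.14172818] [ 0.60403068 -0.00762738  0.15499559]
((505.083984375, 349.31158447265625), (180.39495849609375, 212.73236083984375), 81.5340576171875)
```

View pics/w4.png

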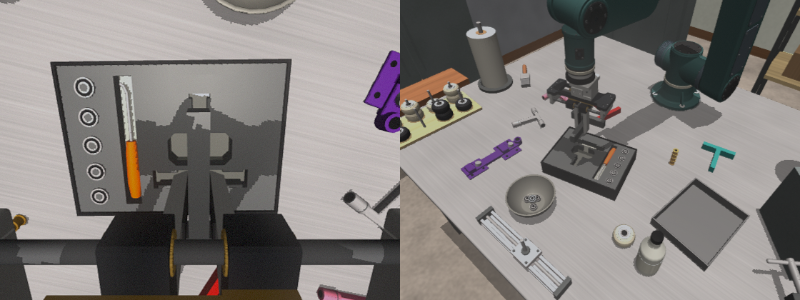

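Blank is held clear above the tray (wrist view: cutout now open at (205,140)), everything else undisturbed. Scrap tray centre is (0.505, 0.349), its long axis at -8.5°. Carrying it over.

```bash
python3 -m inch '{"slide":[[0.02,-0.16,0],[0.05,-0.34,0],[0.1,-0.5,0],[0.13,-0.66,0],[0.15,-0.8,0],[0.15,-0.9,0],[0.15,-0.9,0]],"roll":[0.03,0.06,0.09,0.123,0.123,0.123,0.123],"hand":[-1,-1,-1,-1,-1,-1,-1]}'
python3 - <<'E'
from h import *
s=read_state();R=np.array(s['ee_rot']); print(s['gripper_width'],np.arctan2(R[1,0],R[0,0]),(np.array([.505,.3495,.05])-s['position'])@R/.3)
E
```

```text
clock: 6.72
position: [0.5223, 0.2215, 0.1392]
ee_rot: [[0.99, -0.142, -0.003], [-0.142, -0.99, -0.001], [-0.003, 0.001, -1.0]]
wrist_force: [-0.2, -0.3, -0.2]
gripper_width: 0.159
gripper_force: 12.0
0.15868710795991567 -0.14207738555024912 [-0.11671915 -0.41458348  0.29697658]
```

```bash
python3 -m inch '{"slide":[[-0.05,-0.18,0],[-0.1,-0.34,0],[-0.117,-0.415,0.1],[-0.117,-0.415,0.25],[-0.117,-0.415,0.3],[-0.117,-0.415,0.3],[-0.117,-0.415,0.3]],"roll":[0,0,0,0,0,0,0],"hand":[-1,-1,-1,-1,-1,-1,-1]}'
```

```text
clock: 7.6
position: [0.5086, 0.3482, 0.053]
ee_rot: [[0.989, -0.146, 0.003], [-0.146, -0.989, 0.001], [0.003, -0.002, -1.0]]
wrist_force: [0.2, 0.1, -1.2]
gripper_width: 0.159
gripper_force: 12.0
```

```bash
python3 -m inch '{"slide":[[0,0,0.06],[0,0,0.1],[0,0,0.14],[0,0,0.14],[0,0,0.14],[0,0,0.14],[0,0,0.14],[0,0,0.14]],"roll":[0,0,0,0,0,0,0,0],"hand":[-1,-1,-1,-1,-1,-0.5,-0.5,-0.5]}'
```

```text
clock: 8.6
position: [0.5073, 0.3483, 0.0094]
ee_rot: [[0.989, -0.145, 0.001], [-0.145, -0.989, 0.0], [0.001, -0.0, -1.0]]
wrist_force: [0.3, -0.2, 0.1]
gripper_width: 0.25
gripper_force: 0.0
```

```bash
python3 -m inch '{"slide":[[0,0,0],[0,0,-0.1],[0,0,-0.25],[0,0,-0.5],[0,0,-0.5],[0,0,-0.5]],"roll":[0,0,0,0,0,0],"hand":[-0.3,-0.3,-0.3,-0.3,-0.3,-0.3]}'
python3 - <<'E'
from h import *
s=read_state();R=np.array(s['ee_rot'])
im,d,m=cap('wrist'); W=world(d,m); c=(.505,.3495)
M=(np.abs(W[...,0]-c[0])<.085)&(np.abs(W[...,1]-c[1])<.07)&(W[...,2]>.018)&(W[...,2]<.05)
P=W[M]; print(len(P),np.percentile(P[:,2],[2,20,50,80,98]),fitT(P[:,:2],[.508,.348,-.146],False))
t=P[P[:,2]>.024]; A=np.c_[t[:,:2],np.ones(len(t))]; print('slope',np.linalg.lstsq(A,t[:,2],rcond=None)[0][:2])
print(np.arctan2(R[1,0],R[0,0]),(np.array([.529,-.3485,.2])-s['position'])@R/.3)
E
```

```text
clock: 9.35
position: [0.5075, 0.3485, 0.1599]
ee_rot: [[0.989, -0.145, 0.002], [-0.145, -0.989, 0.001], [0.002, -0.001, -1.0]]
wrist_force: [-0.6, -0.6, 0.5]
gripper_width: 0.35
gripper_force: 0.0
3236 [0.02021586 0.02546914 0.0261613  0.02679288 0.02759597] (array([ 0.50790075,  0.34899137, -0.13510414]), np.float64(0.21375813043137076))
slope [-0.00017095  0.00043085]
-0.14561049464163017 [ 0.40821874  2.2880172  -0.13588501]
```

Blank lies flat (slope <0.03°) at (0.508, 0.349), 3 mm from the tray's centre. Now going for the tool.

```bash
python3 -m inch '{"slide":[[0.03,0.18,-0.05],[0.06,0.38,-0.1],[0.1,0.58,-0.1],[0.14,0.78,-0.1],[0.17,0.95,-0.1],[0.17,0.95,-0.1]],"roll":[0.04,0.0765,0.0765,0.0765,0.0765,0.0765],"hand":[-0.3,-0.3,-0.3,-0.3,-0.3,-0.3]}'
python3 - <<'E'
from h import *
s=read_state();R=np.array(s['ee_rot']);print(np.arctan2(R[1,0],R[0,0]),(np.array([.529,-.3485,.15])-s['position'])@R/.3)
E
```

```text
clock: 10.15
position: [0.5148, 0.0556, 0.1856]
ee_rot: [[0.924, -0.382, -0.006], [-0.382, -0.924, -0.001], [-0.005, 0.003, -1.0]]
wrist_force: [0.4, 0.4, 0.5]
gripper_width: 0.349
gripper_force: 0.0
-0.39178234757547864 [0.55860414 1.22646216 0.11964325]
```

```bash
python3 -m inch '{"slide":[[0.09,0.18,0],[0.18,0.38,0],[0.26,0.57,0],[0.35,0.76,0],[0.43,0.95,0],[0.43,0.95,0]],"roll":[0,0,0,0,0,0],"hand":[-0.3,-0.3,-0.3,-0.3,-0.3,-0.3]}'
python3 - <<'E'
from h import *
s=read_state();R=np.array(s['ee_rot']);print(np.arctan2(R[1,0],R[0,0]),(np.array([.529,-.3485,.13])-s['position'])@R/.3)
E
```

```text
clock: 10.9
position: [0.5275, -0.256, 0.1854]
ee_rot: [[0.925, -0.381, -0.005], [-0.381, -0.925, 0.002], [-0.005, -0.0, -1.0]]
wrist_force: [-1.0, 0.2, -0.7]
gripper_width: 0.344
gripper_force: 0.0
-0.39036077009093323 [0.12293084 0.28322426 0.18400363]
```

```bash
python3 -m inch '{"slide":[[0.08,0.18,0],[0.118,0.276,0.1],[0.118,0.276,0.18],[0.118,0.276,0.18],[0.118,0.276,0.18],[0.118,0.276,0.18]],"roll":[0,0,0,0,0,0],"hand":[-0.3,-0.3,-0.3,-0.3,-0.3,-0.3]}'
python3 - <<'E'
from h import *
s=read_state();R=np.array(s['ee_rot'])
im,d,m=cap('wrist'); W=world(d,m); c=(.529,-.3485)
N=(np.hypot(W[...,0]-c[0],W[...,1]-c[1])<.09)
print('table',np.median(W[N&(np.abs(W[...,2])<.006)][:,2]))
for zl in (.009,.012):
  b=W[N&(W[...,2]>zl)&(W[...,2]<.03)][:,:2]; q,cst=fitT(b,[.529,-.3485,-.386]); print(len(b),q,cst)
print(np.arctan2(R[1,0],R[0,0]),s['position'],s['gripper_width'],(np.array([q[0],q[1],.01])-s['position'])@R/.3)
E
```

```text
clock: 11.65
position: [0.5311, -0.3433, 0.1368]
ee_rot: [[0.927, -0.375, 0.002], [-0.375, -0.927, -0.002], [0.003, 0.001, -1.0]]
wrist_force: [-0.3, 0.4, 0.2]
gripper_width: 0.349
gripper_force: 0.0
table -0.0007593482780572092
3436 [ 0.52967186 -0.34861428 -0.38567509] 0.7162300107730422
3237 [ 0.52958063 -0.34863345 -0.38623036] 0.7631568810662744
-0.38455109456326003 [ 0.53112455 -0.34325503  0.13675018] 0.34851034552507726 [0.00077945 0.01827969 0.42251616]
```

```bash
python3 -m inch '{"slide":[[-0.016,0.017,0.1],[-0.016,0.017,0.2],[-0.016,0.017,0.28],[-0.016,0.017,0.28],[-0.016,0.017,0.28]],"roll":[0,0,0,0,0],"hand":[-0.3,-0.3,-0.3,-0.3,-0.3]}' 45
python3 - <<'E'
from h import *
s=read_state();R=np.array(s['ee_rot']);print(np.arctan2(R[1,0],R[0,0]),s['position'],(np.array([.525,-.3467,.0035])-s['position'])@R/.3)
E
```

```text
clock: 12.32
position: [0.5246, -0.3473, 0.0528]
ee_rot: [[0.927, -0.376, 0.002], [-0.376, -0.927, -0.002], [0.003, 0.001, -1.0]]
wrist_force: [0.4, 0.1, 0.5]
gripper_width: 0.348
gripper_force: 0.0
-0.3857242643972465 [ 0.52459031 -0.34725348  0.05282628] [ 1.21125631e-04 -2.36556041e-03  1.64419891e-01]
```

```bash
python3 -m inch '{"slide":[[0,-0.002,0.1],[0,-0.002,0.14],[0,-0.002,0.162],[0,-0.002,0.162],[0,-0.002,0.162]],"roll":[0,0,0,0,0],"hand":[-0.3,-0.3,-0.3,-0.3,-0.3]}' 45
python3 -m inch '{"slide":[[0,0,0],[0,0,0],[0,0,0],[0,0,0],[0,0,0],[0,0,0]],"roll":[0,0,0,0,0,0],"hand":[-1,-1,-1,-1,-1,-1]}' 45
```

```text
clock: 12.95
position: [0.5245, -0.3467, 0.0035]
ee_rot: [[0.926, -0.376, 0.002], [-0.376, -0.926, -0.001], [0.002, 0.001, -1.0]]
wrist_force: [0.2, 0.4, -0.1]
gripper_width: 0.349
gripper_force: 0.0
clock: 13.7
position: [0.5241, -0.3463, 0.0028]
ee_rot: [[0.926, -0.376, 0.0], [-0.376, -0.926, -0.0], [0.001, 0.0, -1.0]]
wrist_force: [0.4, -0.9, 1.9]
gripper_width: 0.146
gripper_force: 45.0
```

```bash
python3 -m inch '{"slide":[[0,0,-0.05],[0,0,-0.2],[0,0,-0.35],[-0.05,-0.16,-0.45],[-0.12,-0.34,-0.45],[-0.18,-0.52,-0.45],[-0.25,-0.7,-0.45],[-0.3,-0.86,-0.45],[-0.319,-0.921,-0.45],[-0.319,-0.921,-0.45],[-0.319,-0.921,-0.45]],"roll":[0,0,0,-0.04,-0.08,-0.12,-0.16,-0.199,-0.199,-0.199,-0.199],"hand":[-1,-1,-1,-1,-1,-1,-1,-1,-1,-1,-1]}'
python3 - <<'E'
from h import *
s=read_state();R=np.array(s['ee_rot'])
im,d,m=cap('wrist'); W=world(d,m); np.savez('w5.npz',im=im,d=d,W=W,pose=m['pose'])
print(s['position'],s['gripper_width'],np.arctan2(R[1,0],R[0,0]))
tz=s['position'][2]+.007; c=(.5445,-.053)
h,e=np.histogram(W[np.hypot(W[...,0]-c[0],W[...,1]-c[1])<.08][:,2],np.arange(.01,.2,.005)); print([(round(a,3),b) for a,b in zip(e,h) if b>100])
b=W[(np.hypot(W[...,0]-c[0],W[...,1]-c[1])<.1)&(np.abs(W[...,2]-tz)<.013)]
print(len(b),fitT(b[:,:2],[*c,.24]))
A=np.c_[b[:,:2],np.ones(len(b))]; print('slope',np.linalg.lstsq(A,b[:,2],rcond=None)[0][:2])
sc=cap('side'); save('s5.png',np.vstack([im])); save('s5b.png',sc[0])
E
```

```text
clock: 15.08
position: [0.5392, -0.0556, 0.1373]
ee_rot: [[0.972, 0.235, -0.0], [0.235, -0.972, -0.001], [-0.001, 0.001, -1.0]]
wrist_force: [-0.3, 0.1, -2.9]
gripper_width: 0.143
gripper_force: 45.0
[ 0.53919133 -0.05560595  0.13728332] 0.1430939352756231 0.23737106128609933
[(np.float64(0.01), np.int64(1563)), (np.float64(0.015), np.int64(142)), (np.float64(0.02), np.int64(127)), (np.float64(0.025), np.int64(1404)), (np.float64(0.03), np.int64(334)), (np.float64(0.035), np.int64(418)), (np.float64(0.04), np.int64(443)), (np.float64(0.045), np.int64(16400)), (np.float64(0.135), np.int64(122)), (np.float64(0.14), np.int64(500)), (np.float64(0.145), np.int64(1276)), (np.float64(0.15), np.int64(4761)), (np.float64(0.155), np.int64(195)), (np.float64(0.16), np.int64(234)), (np.float64(0.165), np.int64(252)), (np.float64(0.17), np.int64(267)), (np.float64(0.175), np.int64(331)), (np.float64(0.18), np.int64(314)), (np.float64(0.185), np.int64(418)), (np.float64(0.19), np.int64(370))]
6744 (array([ 0.54614612, -0.05311632,  0.23829138]), np.float64(3.516469467133464))
slope [0.02956937 0.00747992]
```

View pics/s5.png

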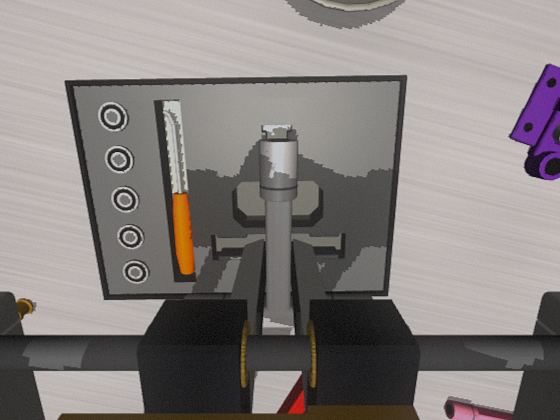

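The tool is held level-looking over the cutout: stem end at (278,150) in line with the pocket end at (277,130) and crossbar slot at (278,243). Checking lateral offset and pitch from the depth of the stem.

```bash
cat > chk.py <<'E'
from h import *
def chk(W,p,R):
    yaw=np.arctan2(R[1,0],R[0,0]); ax=np.array([np.cos(yaw),np.sin(yaw)]); ay=np.array([-ax[1],ax[0]])
    D=W[...,:2]-np.array(p)[:2]; X=D@ax; Y=D@ay; Z=W[...,2]-p[2]
    st=(X>.010)&(X<.036)&(np.abs(Y)<.011)&(Z>.009)&(Z<.02)
    so=(X>.039)&(X<.075)&(np.abs(Y)<.014)&(Z>.009)&(Z<.022)
    for n,M in(('stem',st),('sock',so)): 
        x,y,z=X[M],Y[M],Z[M]
        ylo=[y[(x>a)&(x<a+.004)].min() for a in np.arange(.012,.034,.004)] if n=='stem' else [np.percentile(y,1)]
        yhi=[y[(x>a)&(x<a+.004)].max() for a in np.arange(.012,.034,.004)] if n=='stem' else [np.percentile(y,99)]
        k=np.abs(y)<.003
        print(n,len(x),'ymid',np.round((np.array(ylo)+yhi)/2,4),'xmax',np.percentile(x,99.5).round(4),'z slope',np.polyfit(x[k],z[k],1).round(4))
    f=(.5445,-.053); 
    # cutout pocket points: deep
    cp=(X>.0)&(X<.09)&(np.abs(Y)<.06)&(W[...,2]<.041)&(W[...,2]>.0)
    n=(W[...,2]<.02)&(W[...,2]>.005)&(np.hypot(X,Y)<.06); print('notch',cv2.minAreaRect((W[n][:,:2]*1000).astype(np.float32)))
E
python3 - <<'E'
from chk import *
z=np.load('w5.npz'); s=read_state(); chk(z['W'],s['position'],s['ee_rot']); print(s['position'],s['wrist_torque'])
E
```

```text
stem 1230 ymid [0.0006 0.0005 0.0005 0.0006 0.0006 0.0003] xmax 0.0358 z slope [-0.0038  0.0136]
sock 2039 ymid [0.0005] xmax 0.0665 z slope [-0.019  0.017]
notch ((539.548095703125, -54.632591247558594), (33.00101852416992, 76.3433837890625), 14.487776756286621)
[ 0.53921107 -0.05579555  0.13724022] [-0.03579347  0.00747915  0.03606792]
```

```bash
python3 -m inch '{"slide":[[0.002,-0.003,0.1],[0.002,-0.003,0.2],[0.002,-0.003,0.257],[0.002,-0.003,0.257],[0.002,-0.003,0.257],[0.002,-0.003,0.257]],"roll":[0,0,0,0,0,0],"hand":[-1,-1,-1,-1,-1,-1]}'
python3 - <<'E'
from chk import *
s=read_state(); im,d,m=cap('wrist'); chk(world(d,m),s['position'],s['ee_rot']); R=s['ee_rot'];print(s['position'],s['wrist_force'],np.arctan2(R[1,0],R[0,0]),(np.array([.5397,-.0547,.0314])-s['position'])@R/.3)
save('w6.png',cv2.resize(im[180:420,180:380],None,fx=2.5,fy=2.5))
E
```

```text
clock: 15.92
position: [0.5408, -0.0535, 0.0619]
ee_rot: [[0.972, 0.237, 0.003], [0.237, -0.972, -0.001], [0.003, 0.001, -1.0]]
wrist_force: [0.2, 0.8, -2.1]
gripper_width: 0.145
gripper_force: 45.0
stem 1227 ymid [0.0003 0.0003 0.0003 0.0004 0.0004 0.0001] xmax 0.0359 z slope [0.0093 0.0133]
sock 2037 ymid [0.0002] xmax 0.0664 z slope [-0.0217  0.0173]
notch ((541.4530639648438, -54.24361038208008), (36.71146011352539, 76.5186996459961), 14.225698471069336)
[ 0.54075287 -0.05346016  0.06192696] [ 0.22234025  0.80238627 -2.06408623] 0.23920024070517149 [-0.00466477  0.00303776  0.10174873]
```

View pics/w6.png

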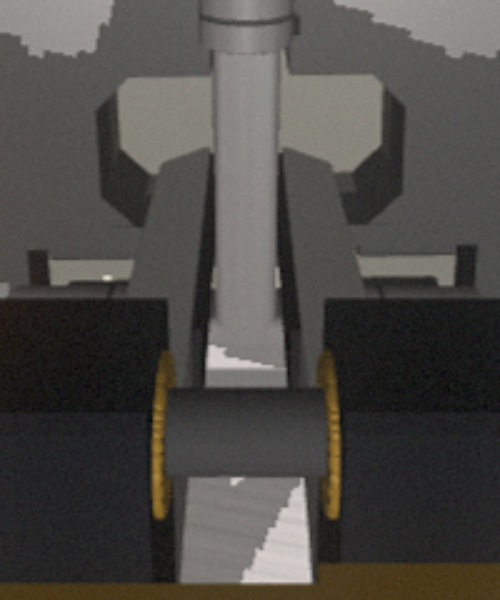

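The tool is square over the cutout, fingers over the notches, crossbar slot ends visible symmetrically at (40,268) and (465,265). Trimming about 1 mm and lowering to contact.

```bash
python3 -m inch '{"slide":[[-0.003,0.002,0.01],[-0.003,0.002,0.03],[-0.003,0.002,0.045],[-0.003,0.002,0.055],[-0.003,0.002,0.055]],"roll":[0,0,0,0,0],"hand":[-1,-1,-1,-1,-1]}' 55
python3 - <<'E'
from chk import *
s=read_state(); R=s['ee_rot'];print(s['position'],s['wrist_force'],s['wrist_torque'],(np.array([.5397,-.0547,.0314])-s['position'])@R/.3)
E
```

```text
clock: 16.6
position: [0.5394, -0.0542, 0.0449]
ee_rot: [[0.971, 0.237, 0.001], [0.237, -0.971, -0.001], [0.001, 0.001, -1.0]]
wrist_force: [-0.4, 0.1, 4.5]
gripper_width: 0.143
gripper_force: 55.0
[ 0.53944842 -0.05421159  0.04491224] [-0.39815302  0.12394162  4.50787254] [0.00406795 0.32709437 0.08712682] [0.00037537 0.00173289 0.04504311]
```

```bash
python3 -m inch '{"slide":[[0,0.001,0.015],[0,0.001,0.03],[0,0.001,0.045],[0,0.001,0.047],[0,0.001,0.047]],"roll":[0,0,0,0,0],"hand":[-1,-1,-1,-1,-1]}' 55
python3 - <<'E'
from chk import *
s=read_state(); R=s['ee_rot'];print(s['position'],s['wrist_force'],s['wrist_torque']); im,d,m=cap('wrist'); chk(world(d,m),s['position'],R)
E
```

```text
clock: 17.23
position: [0.5394, -0.0549, 0.0309]
ee_rot: [[0.971, 0.237, 0.001], [0.237, -0.971, -0.002], [0.001, 0.002, -1.0]]
wrist_force: [-0.8, -0.4, 5.6]
gripper_width: 0.141
gripper_force: 55.0
[ 0.53941041 -0.05488997  0.03089161] [-0.84521414 -0.44055622  5.60899177] [-0.19693909  0.39646067  0.1991923 ]
stem 1404 ymid [ 0.0004  0.0006  0.0006  0.0001  0.0001 -0.    ] xmax 0.0359 z slope [0.001  0.0135]
sock 3777 ymid [0.] xmax 0.0748 z slope [-0.0037  0.0162]
notch ((541.0361938476562, -54.34305953979492), (36.374935150146484, 76.61833190917969), 14.173261642456055)
```

```bash
python3 -m inch '{"slide":[[0,0,0.004],[0,0,0.007],[0,0,0.007]],"roll":[0,0,0],"hand":[-1,-1,-1]}'
python3 -m inch '{"slide":[[0,0,0],[0,0,0],[0,0,0],[0,0,0]],"roll":[0,0,0,0],"hand":[-0.5,-0.35,-0.35,-0.35]}'
python3 -m inch '{"slide":[[0,0,-0.03],[0,0,-0.1],[0,0,-0.25],[0,0,-0.45],[0,0,-0.45],[0,0,-0.45]],"roll":[0,0,0,0,0,0],"hand":[-0.35,-0.35,-0.35,-0.35,-0.35,-0.35]}'
python3 - <<'E'
from h import *
s=read_state(); im,d,m=cap('wrist'); W=world(d,m); c=(.5445,-.053); a=.239
D=W[...,:2]-c; X=D@[np.cos(a),np.sin(a)]; Y=D@[-np.sin(a),np.cos(a)]; Z=W[...,2]
def z(n,M): M=M&(Z>.035)&(Z<.07); print(n,M.sum(),np.percentile(Z[M],[50,95]).round(4) if M.any() else '')
z('foam',(X>0)&(X<.07)&(np.abs(Y)>.045)&(np.abs(Y)<.06))
z('stem',(X>-.02)&(X<.03)&(np.abs(Y)<.005)); z('stemB',(X>.018)&(X<.03)&(np.abs(Y)<.005)); z('sockS',(X>.036)&(X<.06)&(np.abs(Y)<.002))
for n,g in(('sock+y',1),('sock-y',-1)): z(n,(np.abs(X+.038)<.002)&(Y*g>.03)&(Y*g<.053))
z('bar',(np.abs(X+.038)<.005)&(np.abs(Y)<.022))
save('w7.png',im)
E
```

```text
clock: 17.65
position: [0.5395, -0.0549, 0.0307]
ee_rot: [[0.971, 0.238, 0.002], [0.238, -0.971, -0.002], [0.001, 0.002, -1.0]]
wrist_force: [-5.4, -0.8, 13.6]
gripper_width: 0.145
gripper_force: 55.1
clock: 18.15
position: [0.5388, -0.0541, 0.0271]
ee_rot: [[0.972, 0.237, -0.001], [0.237, -0.972, 0.0], [-0.001, -0.0, -1.0]]
wrist_force: [-0.5, -0.0, 0.3]
gripper_width: 0.327
gripper_force: 0.0
clock: 18.9
position: [0.5389, -0.0542, 0.1628]
ee_rot: [[0.972, 0.237, 0.0], [0.237, -0.972, -0.0], [0.0, 0.0, -1.0]]
wrist_force: [-0.5, -1.3, -0.4]
gripper_width: 0.321
gripper_force: 0.0
foam 2731 [0.0473 0.0484]
stem 585 [0.0442 0.0453]
stemB 146 [0.0442 0.0453]
sockS 142 [0.0469 0.0481]
sock+y 106 [0.0467 0.0481]
sock-y 101 [0.0469 0.048 ]
bar 474 [0.0443 0.0455]
```

View pics/w7.png

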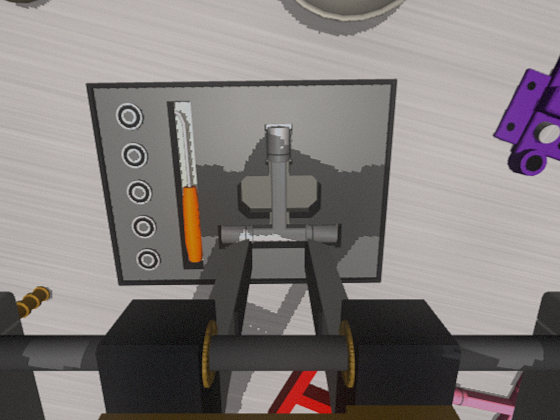

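The tool sits home in the cutout: stem end at (278,140), crossbar from (222,234) to (338,234). All three sockets are level with the foam within 0.5 mm, and the gripper is clear. Handing in.

```bash
python3 -c "
from plant import ticket
print(ticket.finish_job())"
```

```text
the job is handed in; nothing more can be done
None
```

I handed the job in at about 19 s: the blank measured flat in the scrap tray, about 3 mm from its centre, and the steel T-tool measured level and fully home, its sockets within 0.6 mm of the foam; the hand-in gave no verdict.

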